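Restock the bottle-opener case on the smith's stall

ROBOT

A 6-joint arm with a two-finger parallel gripper is mounted at the origin on the work surface. World frame = base frame: x ahead of the robot, y to its left, z up, the work surface at z = 0. Lengths are in m, angles in rad, forces in N, time in s.
With the tool pointing down it reaches from about 0.375 to 0.9 m from the base axis. Payload 3.1 kg.
Tool frame: the origin (TCP) lies on the centre line of the jaws, within the pads' length; the fingertips stand 8 mm ahead of it and the grasp point (between the pads) lies 11 mm behind it; z points along the fingers, y is the line along which they close (so a half turn about z gives the same grasp; the last joint's range is limited). The gripper opens to 87 mm and grips with 3 to 60 N. Pads are 19 mm wide; open, the fingers measure 117 mm over their backs; the gripper's body (75 mm by 190 mm) begins 51 mm behind the grasp point.
Start: joints at [1.046, 0.527, 1.433, -0, 1.181, -0.178], TCP at [0.212, 0.588, 0.231] pointing down, gripper open.
Joint ranges: [-3.08, 3.08], [-0.75, 2.2], [0.22, 2.44], [-1.43, 4.57], [0, 2.65], [-2.85, 2.85]. Speed limits (rad/s): [2.79, 2.79, 3.14, 3.14, 3.14, 3.14].

INTERFACE

Orientations are given as a unit quaternion [x, y, z, w].
In Python, from rig import robot gives the robot as it stands. The module is installed in compiled form; this text tells all that it offers.
- The arm moves only by the tool send_rows, never from a script. Its argument "increments" is one flat list of numbers, 7 for each row, row after row: the turn, a rotation vector about the world's x, y, z in rad, then the shift along the world's x, y, z in cm, then the opening, from 0 (shut) to 1 (fully open). A call has 1 to 20 rows; each row shifts and turns the commanded pose from where the row before left it; what a row does not reach is not made up. A row lasts 1/12 s, in which the tool goes at most 41.7 mm and 7.16 degrees, less where a joint would pass 70% of its speed; a pose out of reach is approached as far as the arm can. A call is refused whole if a number of a shift passes 4.17 or a number of a turn 0.125, either way. A call with a gripper value outside its range is refused whole. The fingers move at their own pace and stop on an object; "newtons" is the grip in N (left out, the last holds). Time passes only in rows, so rows that do not move let the fingers close. It gives the time, the measured TCP pose, the force, the opening and the grip force at its end, in the units of the state.
- robot.get_obs(): the state, without advancing time (a new reading comes with each control period).
- robot.camera(name): name is "scene" or "top" or "wrist"; returns a dict with "image" (384x512x3 uint8, red, green, blue), "range_z" (384x512 float32, m along the optical axis (not along the pixel's ray), 0 where there is no reading), "fx", "fy", "cx", "cy" (pixels), "R" (3x3) and "t" (3): a world point X has camera coordinates R X + t. Camera axes: x right, y down, z forward; pixel columns grow to the right and rows downward; lengths in m; the calibration is good to about 2 mm. The wrist camera is an equidistant fisheye: a pixel r from the principal point sees the ray r / f radians off the axis. A picture is of the moment at which its call begins.
- robot.hand_in(): hands the job in; it is judged then, once.
The state is a dict: "time": time; "q": joint angles; "joint_velocities": joint speeds; "joint_torque": joint torques, N m; "position": TCP position; "tool_rot": TCP orientation; "ft_force": force on the tool from outside, world axes, zero at the start; "moment": the same for the moment, N m; "grip_width": finger opening in m; "grip_force": force on a finger pad.
Only numpy, scipy, OpenCV 4.12 (cv2) and the standard library are available. Lean on these libraries where they do the work, as an engineer would, in place of code of your own. Each camera call takes 0.05 s, during which the arm holds its last target. There are 200 camera calls.

TASK

Slide the glass cover of the display case fully open and lay the two spare bottle openers from the counter into the two empty pockets, one in each, lengthwise, flat and without dropping them. Then slide the glass fully shut, leaving the openers already in the case and the bell, goblet and candlestick as they are.

Things in the scene. Friction and masses are not known exactly. Their poses are not given: they have to be found in the camera images.
- case: fixed wooden display case, 290 (x) by 305 mm (y), 50 high (brass rails on the x edges 55). Origin: middle of its underside. -y half: four pockets in a row along x, pitch 60, between ribs 6 thick and 8 above the pocket floors; side walls: inner faces at x = +-129, 50 high; wall at the pockets' -y end 44 high. +y half: closed deck 44 high, the glass slides over it.
- pane (a joint): the glass cover: slides horizontally along the case's y. 0 = fully shut over the pockets, 0.155 m = fully open, pockets clear (towards the case's +y, over the deck). Glass 144 mm along y, 4 mm thick, its top 50 mm above the table; light friction, stays where it is left.
- pane_grip (a point): top centre of the glass cover's black bar handle, moving with the glass: bar 90 mm long along the case's x, 14 mm thick along y, standing 30 mm above the glass (its top 80 mm above the table). Axes as the case.
- pocket0 (a point): pocket in the display case, cream felt floor 136 mm long (y) by 54 mm wide (x), for one opener lying lengthwise along y, either way round. Point: centre of its floor, 14 mm above the table, axes as the case. May be empty or hold an opener at the start. Nearest the case's -x edge.
- pocket1 (a point): pocket in the display case, cream felt floor 136 mm long (y) by 54 mm wide (x), for one opener lying lengthwise along y, either way round. Point: centre of its floor, 14 mm above the table, axes as the case. May be empty or hold an opener at the start. 
- pocket2 (a point): pocket in the display case, cream felt floor 136 mm long (y) by 54 mm wide (x), for one opener lying lengthwise along y, either way round. Point: centre of its floor, 14 mm above the table, axes as the case. May be empty or hold an opener at the start. 
- pocket3 (a point): pocket in the display case, cream felt floor 136 mm long (y) by 54 mm wide (x), for one opener lying lengthwise along y, either way round. Point: centre of its floor, 14 mm above the table, axes as the case. May be empty or hold an opener at the start. Nearest the case's +x edge.
- opener0: bottle opener, 124 mm long, 42 wide, 160 g: dark wooden handle (82 long, 20 wide, 24 high) with a steel loop (42 wide, 10 high) at one end. Origin: middle of its length, on the underside; the handle is there, grip it 12 mm up or higher. x: along it towards the loop; z up when flat. Starts in one of the pockets: leave it.
- opener1: bottle opener, 124 mm long, 42 wide, 160 g: dark wooden handle (82 long, 20 wide, 24 high) with a steel loop (42 wide, 10 high) at one end. Origin: middle of its length, on the underside; the handle is there, grip it 12 mm up or higher. x: along it towards the loop; z up when flat. Starts in one of the pockets: leave it.
- opener2: bottle opener, 124 mm long, 42 wide, 160 g: dark wooden handle (82 long, 20 wide, 24 high) with a steel loop (42 wide, 10 high) at one end. Origin: middle of its length, on the underside; the handle is there, grip it 12 mm up or higher. x: along it towards the loop; z up when flat. A spare, starts lying on the counter.
- opener3: bottle opener, 124 mm long, 42 wide, 160 g: dark wooden handle (82 long, 20 wide, 24 high) with a steel loop (42 wide, 10 high) at one end. Origin: middle of its length, on the underside; the handle is there, grip it 12 mm up or higher. x: along it towards the loop; z up when flat. A spare, starts lying on the counter.
- bell: bystander: brass hand bell with black handle, standing, 72 mm across, 144 mm high; origin under its centre
- goblet: bystander: steel goblet, standing, 68 mm across, 110 mm high; origin under its centre
- candlestick: bystander: dark iron candlestick, standing, 80 mm across, 100 mm high; origin under its centre

How it is judged:
On the way, in this order (a step that is already met when the one before it is completed fails the run):
1. the glass has been slid open (more than 120 mm) (value of joint pane above 0.12 m), for 0.1 s.
2. both spares lie flat in pockets, let go (((x of opener2 in the frame of pocket0 between -0.014 and 0.014 m and y of opener2 in the frame of pocket0 between -0.012 and 0.012 m and z of opener2 in the frame of pocket0 between -0.006 and 0.006 m and angle between the x axis of opener2 and the y axis of pocket0, either way round below 0.3 rad and angle between opener2's own z axis and vertical below 0.1 rad) or (x of opener2 in the frame of pocket1 between -0.014 and 0.014 m and y of opener2 in the frame of pocket1 between -0.012 and 0.012 m and z of opener2 in the frame of pocket1 between -0.006 and 0.006 m and angle between the x axis of opener2 and the y axis of pocket1, either way round below 0.3 rad and angle between opener2's own z axis and vertical below 0.1 rad) or (x of opener2 in the frame of pocket2 between -0.014 and 0.014 m and y of opener2 in the frame of pocket2 between -0.012 and 0.012 m and z of opener2 in the frame of pocket2 between -0.006 and 0.006 m and angle between the x axis of opener2 and the y axis of pocket2, either way round below 0.3 rad and angle between opener2's own z axis and vertical below 0.1 rad) or (x of opener2 in the frame of pocket3 between -0.014 and 0.014 m and y of opener2 in the frame of pocket3 between -0.012 and 0.012 m and z of opener2 in the frame of pocket3 between -0.006 and 0.006 m and angle between the x axis of opener2 and the y axis of pocket3, either way round below 0.3 rad and angle between opener2's own z axis and vertical below 0.1 rad)) and ((x of opener3 in the frame of pocket0 between -0.014 and 0.014 m and y of opener3 in the frame of pocket0 between -0.012 and 0.012 m and z of opener3 in the frame of pocket0 between -0.006 and 0.006 m and angle between the x axis of opener3 and the y axis of pocket0, either way round below 0.3 rad and angle between opener3's own z axis and vertical below 0.1 rad) or (x of opener3 in the frame of pocket1 between -0.014 and 0.014 m and y of opener3 in the frame of pocket1 between -0.012 and 0.012 m and z of opener3 in the frame of pocket1 between -0.006 and 0.006 m and angle between the x axis of opener3 and the y axis of pocket1, either way round below 0.3 rad and angle between opener3's own z axis and vertical below 0.1 rad) or (x of opener3 in the frame of pocket2 between -0.014 and 0.014 m and y of opener3 in the frame of pocket2 between -0.012 and 0.012 m and z of opener3 in the frame of pocket2 between -0.006 and 0.006 m and angle between the x axis of opener3 and the y axis of pocket2, either way round below 0.3 rad and angle between opener3's own z axis and vertical below 0.1 rad) or (x of opener3 in the frame of pocket3 between -0.014 and 0.014 m and y of opener3 in the frame of pocket3 between -0.012 and 0.012 m and z of opener3 in the frame of pocket3 between -0.006 and 0.006 m and angle between the x axis of opener3 and the y axis of pocket3, either way round below 0.3 rad and angle between opener3's own z axis and vertical below 0.1 rad)) and linear speed of each of opener0, opener1, opener2, opener3 below 0.02 m/s and contact force between the fingers and opener2 below 0.1 N and contact force between the fingers and opener3 below 0.1 N), for 0.2 s.
At the end, for the whole second after the job is handed in: Both spares lie at rest in the pockets that were empty, let go, flat on the floor (6 mm, 0.1 rad), lengthwise (0.3 rad), centred within 14 mm across and 12 mm along; the two already there moved under 20 mm; glass shut within 6 mm; bell, goblet and candlestick moved under 30 mm (((x of opener2 in the frame of pocket0 between -0.014 and 0.014 m and y of opener2 in the frame of pocket0 between -0.012 and 0.012 m and z of opener2 in the frame of pocket0 between -0.006 and 0.006 m and angle between the x axis of opener2 and the y axis of pocket0, either way round below 0.3 rad and angle between opener2's own z axis and vertical below 0.1 rad) or (x of opener2 in the frame of pocket1 between -0.014 and 0.014 m and y of opener2 in the frame of pocket1 between -0.012 and 0.012 m and z of opener2 in the frame of pocket1 between -0.006 and 0.006 m and angle between the x axis of opener2 and the y axis of pocket1, either way round below 0.3 rad and angle between opener2's own z axis and vertical below 0.1 rad) or (x of opener2 in the frame of pocket2 between -0.014 and 0.014 m and y of opener2 in the frame of pocket2 between -0.012 and 0.012 m and z of opener2 in the frame of pocket2 between -0.006 and 0.006 m and angle between the x axis of opener2 and the y axis of pocket2, either way round below 0.3 rad and angle between opener2's own z axis and vertical below 0.1 rad) or (x of opener2 in the frame of pocket3 between -0.014 and 0.014 m and y of opener2 in the frame of pocket3 between -0.012 and 0.012 m and z of opener2 in the frame of pocket3 between -0.006 and 0.006 m and angle between the x axis of opener2 and the y axis of pocket3, either way round below 0.3 rad and angle between opener2's own z axis and vertical below 0.1 rad)) and ((x of opener3 in the frame of pocket0 between -0.014 and 0.014 m and y of opener3 in the frame of pocket0 between -0.012 and 0.012 m and z of opener3 in the frame of pocket0 between -0.006 and 0.006 m and angle between the x axis of opener3 and the y axis of pocket0, either way round below 0.3 rad and angle between opener3's own z axis and vertical below 0.1 rad) or (x of opener3 in the frame of pocket1 between -0.014 and 0.014 m and y of opener3 in the frame of pocket1 between -0.012 and 0.012 m and z of opener3 in the frame of pocket1 between -0.006 and 0.006 m and angle between the x axis of opener3 and the y axis of pocket1, either way round below 0.3 rad and angle between opener3's own z axis and vertical below 0.1 rad) or (x of opener3 in the frame of pocket2 between -0.014 and 0.014 m and y of opener3 in the frame of pocket2 between -0.012 and 0.012 m and z of opener3 in the frame of pocket2 between -0.006 and 0.006 m and angle between the x axis of opener3 and the y axis of pocket2, either way round below 0.3 rad and angle between opener3's own z axis and vertical below 0.1 rad) or (x of opener3 in the frame of pocket3 between -0.014 and 0.014 m and y of opener3 in the frame of pocket3 between -0.012 and 0.012 m and z of opener3 in the frame of pocket3 between -0.006 and 0.006 m and angle between the x axis of opener3 and the y axis of pocket3, either way round below 0.3 rad and angle between opener3's own z axis and vertical below 0.1 rad)) and linear speed of each of opener0, opener1, opener2, opener3 below 0.02 m/s and value of joint pane below 0.006 m and distance of each of opener0, opener1 from where it was at the start of the episode below 0.02 m and distance of each of bell, goblet, candlestick from where it was at the start of the episode below 0.03 m); the robot touches nothing.
It fails at once if an opener already in the case is moved by more than 20 mm (distance of any of opener0, opener1 from where it was at the start of the episode above 0.02 m).
It fails at once if a spare is dropped: falls free of the fingers faster than 0.6 m/s (18 mm of fall) ((linear speed of opener2 above 0.6 m/s and contact force between the fingers and opener2 below 0.01 N) or (linear speed of opener3 above 0.6 m/s and contact force between the fingers and opener3 below 0.01 N)).
It fails at once if bell, goblet or candlestick is moved by more than 30 mm or knocked over (distance of any of bell, goblet, candlestick from where it was at the start of the episode above 0.03 m or angle between any of bell, goblet, candlestick's own z axis and vertical above 0.5 rad).
It also fails if it takes over 72 s, if anything falls off the work surface, if the arm or the gripper's body presses on something with over 40 N, if the wrist force passes 120 N, or if a joint passes its speed limit or range.

## Working session

There is one attempt and no reset: what is moved stays moved. The work goes in short steps, Python scripts to look and compute and a tool call to move; the robot and the scene stay as the last step left them, time stands still between calls to the robot, and variables do not carry over. Pictures are saved under pics/ and viewed, at most 10 in all, crops included, and the job is handed in when it is done.

Besides the shell and the picture viewer there is one more tool, called after "Emit:" as a command line: name --argument value ..., lists and objects as JSON in quotes. send_rows: Moves the arm, as the interface text tells. Its arguments: {"type":"object","properties":{"increments":{"type":"array"},"newtons":{"type":"number"}},"required":["increments"]}

```bash
mkdir -p pics; python3 - <<'E'
from rig import robot
import cv2,numpy as np
o=robot.get_obs();print(o)
for n in("top","scene"):
    c=robot.camera(n);cv2.imwrite(f"pics/{n}0.png",c["image"][:,:,::-1]);np.savez(f"{n}0.npz",**c)
    print(n,c["fx"],c["fy"],c["cx"],c["cy"],c["R"],c["t"])
E
```

```text
{'time': 0.0, 'q': array([ 1.04650533e+00,  5.28475067e-01,  1.43388261e+00, -3.65694632e-05,
        1.18141789e+00, -1.78473559e-01]), 'joint_velocities': array([-1.86959779e-04,  1.42402435e-04,  2.21728189e-04,  5.00028697e-04,
       -7.49536833e-04, -3.85483896e-05]), 'joint_torque': array([-4.25213211e-04, -4.40044641e+01, -1.76589811e+01,  6.34526485e-02,
        5.83266187e-02, -1.68127090e-04]), 'position': array([0.21145654, 0.58738277, 0.22957243]), 'tool_rot': array([ 1.72041460e-01,  9.85089105e-01, -1.03058731e-03, -3.59800102e-04]), 'ft_force': array([0.20050502, 0.56368767, 0.54594519]), 'moment': array([-0.05574377, -0.04571302,  0.03733437]), 'grip_force': 0.0, 'grip_width': 0.0873304029127739}
top 442.7694223960248 442.7694223960248 266.5476732985574 196.8800139672139 [[ 0.01667125 -0.99976674  0.01373072]
 [-0.99875995 -0.01729562 -0.04668426]
 [ 0.04691085 -0.01293541 -0.99881532]] [0.03279937 0.56320076 1.29994074]
scene 347.5706654913636 347.5706654913636 254.3132978578602 193.55711249097243 [[ 0.79294464  0.60913563 -0.0138776 ]
 [ 0.43621161 -0.58344749 -0.68506091]
 [-0.42539186  0.53716181 -0.72835359]] [-0.47631524 -0.1764913   1.22752172]
```

View pics/top0.png

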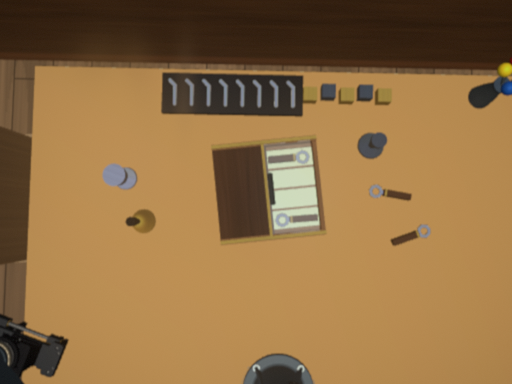

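View pics/scene0.png

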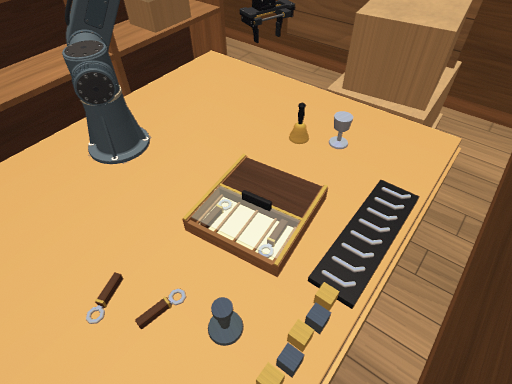

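The top view shows the case at px (212–325, 136–243), with its deck to the left (world +y). The two middle pockets are empty. The bar is at about (271,188), and the spares are at about (390,193) and (410,235). The candlestick (371,145) is near the spares; the bell and goblet are on the left.

```bash
cat > h.py <<'E'
import numpy as np,cv2
def pts(c):
    v,u=np.mgrid[0:384,0:512]; z=c["range_z"]
    p=np.stack([(u-c["cx"])/c["fx"]*z,(v-c["cy"])/c["fy"]*z,z],-1)
    return (p-c["t"])@c["R"]
def rect(xy):
    (c,s,a)=cv2.minAreaRect((xy*1000).astype(np.float32)); return np.round(c,1),np.round(s,1),round(a,2)
def pca(xy):
    m=xy.mean(0);w,V=np.linalg.eigh(np.cov((xy-m).T));return np.round(m*1000,1),np.round(np.sqrt(w)*1000,1),V[:,1]
E
python3 - <<'E'
from h import *
c=dict(np.load("top0.npz"));P=pts(c);im=c["image"].astype(int)
def box(u0,v0,u1,v1):
    m=np.zeros((384,512),bool);m[v0:v1,u0:u1]=1;return m&(c["range_z"]>0)
Z=P[...,2]
print("table z",np.median(Z[300:340,100:200]),np.median(Z[260:280,400:480]))
b=box(205,130,332,250)
m=b&(Z>.035)&(Z<.065);print("case",rect(P[m][:,:2]))
m=b&(Z>.05)&(Z<.062);print("rails",rect(P[m][:,:2]))
m=b&(Z>.068);print("bar",m.sum(),rect(P[m][:,:2]),Z[m].max(),P[m].mean(0))
for n,bb in dict(op_a=(365,180,416,205),op_b=(388,222,436,248),cand=(355,130,390,160),bell=(122,205,158,235),gob=(100,160,140,192)).items():
    m=box(*bb)&(Z>.004);q=P[m]
    print(n,m.sum(),rect(q[:,:2]),q[:,2].max(),np.round(q.mean(0),3))
    if n[:2]=="op":
        h=m&(im.sum(-1)<200)&(Z>.015);print(" handle",h.sum(),pca(P[h][:,:2]),rect(P[h][:,:2]),np.median(Z[h]))
        print(" all",pca(q[:,:2]))
for bb in((266,150,313,165),(272,210,320,228)):
    m=box(*bb)&(im.sum(-1)<300); print("in",pca(P[m][:,:2]),rect(P[m][:,:2]),np.median(Z[m]))
E
```

```text
table z -3.866631008189739e-05 -0.000523803209246584
case (array([584.8,  38.5]), array([291. , 305.8]), 6.75)
rails (array([584.2,  38.5]), array([289.4, 305.3]), 6.78)
bar 157 (array([584.9,  31.2]), array([86.4, 14.1]), 6.77) 0.08558590504349407 [0.58469787 0.03135918 0.07892414]
op_a 358 (array([ 580.2, -324.4]), array([143.6,  68.5]), 88.69) 0.030262098860124355 [ 0.581 -0.322  0.016]
 handle 115 (array([ 574.6, -346.9]), array([ 4.4, 19. ]), array([0.17091554, 0.98528568])) (array([ 574.5, -347.9]), array([65.6, 15. ]), 81.16) 0.023329197726542426
 all (array([ 580.9, -322.4]), array([11.6, 36.6]), array([0.12427093, 0.99224832]))
op_b 373 (array([ 458.1, -392.3]), array([ 74.5, 141.2]), 0.91) 0.030797056621555376 [ 0.458 -0.385  0.016]
 handle 146 (array([ 448.5, -363.8]), array([ 5. , 21.3]), array([-0.35871187,  0.93344833])) (array([ 448.8, -364.4]), array([17.2, 72.2]), 20.2) 0.0233226928348921
 all (array([ 458., -385.]), array([13.3, 36.8]), array([-0.28993163,  0.95704736]))
cand 588 (array([ 727.5, -266.9]), array([85.6, 98.3]), 12.83) 0.1047634379181369 [ 0.721 -0.262  0.044]
bell 518 (array([488.9, 418.1]), array([106. ,  84.1]), 89.04) 0.14652739830832337 [0.487 0.4   0.05 ]
gob 678 (array([620.3, 481.2]), array([ 89.3, 115.5]), 0.84) 0.11696547427443364 [0.613 0.46  0.073]
in (array([702.3, -89. ]), array([nan, nan]), array([nan, nan])) (array([702.3, -89. ]), array([0., 0.]), 0.0) 0.03001417737078331
in (array([ 518.5, -110.4]), array([0.4, 5.4]), array([-0.99120553, -0.13233136])) (array([ 518.5, -110.3]), array([14.5,  1. ]), 8.17) 0.040280006147696966h.py:9: RuntimeWarning: Degrees of freedom <= 0 for slice
  m=xy.mean(0);w,V=np.linalg.eigh(np.cov((xy-m).T));return np.round(m*1000,1),np.round(np.sqrt(w)*1000,1),V[:,1]
  c *= np.true_divide(1, fact)
  c *= np.true_divide(1, fact)
```

Emit:
send_rows --increments '[0,0,0.0257,2.08,-3.09,0,0.5,0,0,0.0257,2.08,-3.09,0,0.5,0,0,0.0257,2.08,-3.09,0,0.5,0,0,0.0257,2.08,-3.09,0,0.5,0,0,0.0257,2.08,-3.09,0,0.5,0,0,0.0257,2.08,-3.09,0,0.5,0,0,0.0257,2.08,-3.09,0,0.5,0,0,0.0257,2.08,-3.09,0,0.5,0,0,0.0257,2.08,-3.09,0,0.5,0,0,0.0257,2.08,-3.09,0,0.5,0,0,0.0257,2.08,-3.09,0,0.5,0,0,0.0257,2.08,-3.09,0,0.5,0,0,0.0257,2.08,-3.09,0,0.5,0,0,0.0257,2.08,-3.09,0,0.5,0,0,0.0257,2.08,-3.09,0,0.5,0,0,0.0257,2.08,-3.09,0,0.5,0,0,0.0257,2.08,-3.09,0,0.5,0,0,0.0257,2.08,-3.09,0,0.5,0,0,0,0,0,-3,0.5,0,0,0,0,0,-3,0.5]' --newtons 12

```text
time: 1.77
position: [0.5894, 0.029, 0.1713]
tool_rot: [-0.057, 0.998, -0.001, 0.003]
ft_force: [1.4, 0.7, -0.6]
grip_width: 0.0434
grip_force: 0.0
```

```bash
python3 - <<'E'
from rig import robot
import cv2,numpy as np
from scipy.spatial.transform import Rotation as R
o=robot.get_obs();print(o["time"],o["position"],o["q"],R.from_quat(o["tool_rot"]).as_matrix())
c=robot.camera("wrist");cv2.imwrite("pics/w1.png",c["image"][:,:,::-1]);np.savez("w1.npz",**c)
print(c["fx"],c["cx"],c["cy"],c["R"],c["t"])
E
```

```text
1.7667 [0.58940538 0.02902809 0.17126398] [-1.39966862e-01  5.51611035e-01  1.58484867e+00 -1.10598162e-04
  9.98701602e-01 -1.82378373e+00] [[-9.93593541e-01 -1.12833878e-01  6.35544262e-03]
 [-1.12842349e-01  9.93612412e-01 -9.89312052e-04]
 [-6.20321876e-03 -1.70013714e-03 -9.99979315e-01]]
297.3186396354542 257.09729093884823 191.18633788847364 [[-0.11326187  0.99356146 -0.00271669]
 [ 0.95702972  0.10983125  0.26838632]
 [ 0.26695668  0.02779798 -0.96330753]] [ 0.03835336 -0.58418738  0.17506334]
```

View pics/w1.png

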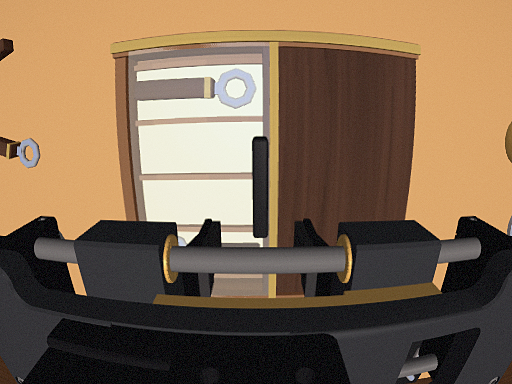

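The wrist view shows the bar at about (260,188), centred between the fingers. I'll descend and grip it.

Emit:
send_rows --increments '[0,0,0,0,0,-2.6,0.5,0,0,0,0,0,-2.6,0.5,0,0,0,0,0,-2.6,0.5,0,0,0,0,0,-1.6,0.5,0,0,0,0,0,-1,0.5,0,0,0,0,0,0,0.5,0,0,0,0,0,0,0.0,0,0,0,0,0,0,0.0,0,0,0,0,0,0,0.0,0,0,0,0,0,0,0.0,0,0,0,0,0,0,0.0]' --newtons 12

```text
time: 2.73
position: [0.5868, 0.0317, 0.0676]
tool_rot: [-0.058, 0.998, -0.0, 0.001]
ft_force: [-0.4, 0.3, 0.2]
grip_width: 0.0182
grip_force: 0.0
```

Emit:
send_rows --increments '[0,0,0,0,0,0,0.0,0,0,0,0,0,0,0.0,0,0,0,0,0,0,0.0,0,0,0,-0.06,0.5,0,0,0,0,0,-0.13,1.09,0,0,0,0,0,-0.13,1.09,0,0,0,0,0,-0.13,1.09,0,0,0,0,0,-0.13,1.09,0,0,0,0,0,-0.13,1.09,0,0,0,0,0,-0.13,1.09,0,0,0,0,0,-0.13,1.09,0,0,0,0,0,-0.13,1.09,0,0,0,0,0,-0.13,1.09,0,0,0,0,0,-0.13,1.09,0,0,0,0,0,-0.13,1.09,0,0,0,0,0,-0.13,1.09,0,0,0,0,0,-0.13,1.09,0,0,0,0,0,-0.06,0.7,0,0,0,0,0,0,0,0,0]'

```text
time: 4.32
position: [0.5689, 0.1802, 0.0672]
tool_rot: [-0.062, 0.998, -0.006, 0.0]
ft_force: [1.7, -24.4, 6.8]
grip_width: 0.0239
grip_force: 12.0
```

Emit:
send_rows --increments '[0,0,0,0.05,-0.4,0,0.0,0,0,0,0,0,0,0.4,0,0,0,0,0,0,0.5,0,0,0,0,0,0,0.5,0,0,0,0,0,1.5,0.5,0,0,0,0,0,3,0.5,0,0,0,0,0,3,0.5,0,0,0,0,-2,3,0.5,0,0,-0.1,0,-4,1,0.5,0,0,-0.12,0,-4,0,0.5,0,0,-0.12,0,-4,0,0.5,0,0,-0.12,0,-4,0,0.5,0,0,-0.12,0,-4,0,0.5,0,0,-0.12,0,-4,0,0.5,0,0,-0.12,0,-4,0,0.5,0,0,-0.12,0,-4,0,0.5,0,0,-0.12,0,-4,0,0.5,0,0,-0.12,0,-4,0,0.5,0,0,-0.12,0,-2,0,0.5,0,0,0,0,0,0,0.5]'

```text
time: 5.98
position: [0.569, -0.2635, 0.1811]
tool_rot: [0.561, 0.828, -0.0, 0.001]
ft_force: [0.3, 0.5, -0.0]
grip_width: 0.0438
grip_force: 0.0
```

```bash
python3 - <<'E'
from rig import robot
from h import *
o=robot.get_obs();print(o["time"],o["position"],o["q"],o["tool_rot"])
c=robot.camera("top");np.savez("top1.npz",**c);cv2.imwrite("pics/top1.png",cv2.resize(c["image"][100:300,180:470,::-1],None,fx=2.7,fy=2.7))
P=pts(c);Z=P[...,2];b=np.zeros_like(Z,bool);b[130:250,205:300]=1
m=b&(Z>.068)&(Z<.09);print("bar",m.sum(),rect(P[m][:,:2]),P[m].mean(0))
E
```

```text
5.9833 [ 0.56904764 -0.26353371  0.18114302] [-6.11259441e-01  5.85730473e-01  1.47699742e+00 -9.11115917e-04
  1.07604739e+00 -9.90381636e-01] [ 5.61022595e-01  8.27799192e-01 -4.22912108e-04  1.40233347e-03]
bar 161 (array([567. , 174.9]), array([87.8, 14.3]), 6.72) [0.5669663  0.1745397  0.07944218]
```

View pics/top1.png

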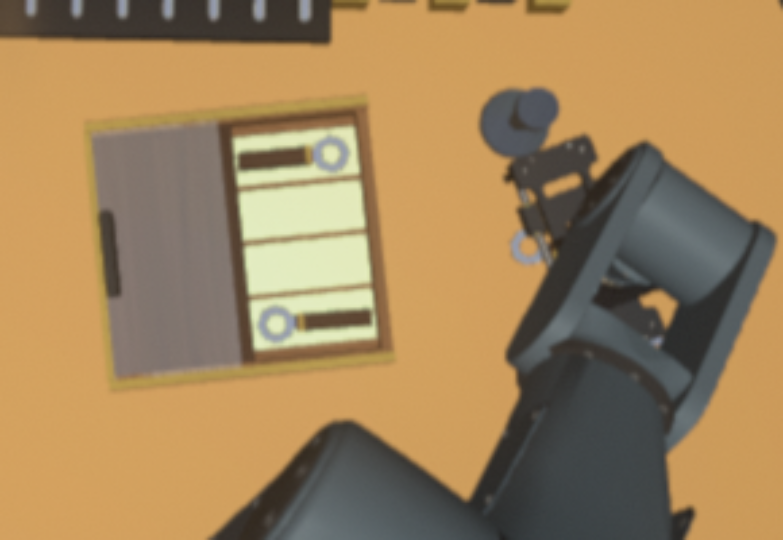

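The glass is open: bar at crop (109,253), and the glass's −y edge is clear of the felt. Both middle pockets are empty. Next I'll measure the felt and both spares, using the wrist camera.

```bash
cat >> h.py <<'E'
def wpts(c):
    v,u=np.mgrid[0:384,0:512].astype(float);x=u-c["cx"];y=v-c["cy"];r=np.hypot(x,y)+1e-9;th=r/c["fx"];z=c["range_z"]
    k=np.tan(np.minimum(th,1.4))*z/r
    return (np.stack([x*k,y*k,z],-1)-c["t"])@c["R"]
def opener(P,m):
    """origin, heading (rad, towards loop) from all opener points on the table (z 4..40 mm) and handle points (z>15mm)"""
    h=P[m&(P[...,2]>.016)][:,:2]; a=P[m][:,:2]
    h0,_,d=pca(h); h0=h0/1000
    if (a.mean(0)-h0)@d<0:d=-d
    n=np.array([-d[1],d[0]]); s=(a-h0)@d; sh=(h-h0)@d
    lo,hi=np.percentile(s,[.5,99.5]);w=(h-h0)@n;wc=(w.min()+w.max())/2
    print(" n",len(h),len(a)," extent mm",round((hi-lo)*1e3,1),"handle len",round(np.ptp(sh)*1e3,1),"width",round(np.ptp(w)*1e3,1),"topz",round(np.median(P[m&(P[...,2]>.016)][:,2]),4))
    o=h0+d*(lo+hi)/2+n*wc;print(" origin",np.round(o*1e3,1),"from handle",np.round((h0+d*(sh.min()+.062)+n*wc)*1e3,1),"heading deg",round(np.degrees(np.arctan2(d[1],d[0])),1));return o
E
python3 - <<'E'
from rig import robot
from h import *
c=dict(np.load("top1.npz"));P=pts(c);im=c["image"].astype(int)
a=np.radians(6.75);ex=np.array([np.cos(a),np.sin(a)]);ey=np.array([-ex[1],ex[0]]);C=np.array([.5845,.0385])
q=P[...,:2]-C;X=q@ex;Y=q@ey;Z=P[...,2]
felt=(im.min(-1)>150)&(Z>0.005)&(Z<.022)
for k,x0 in((1,-.03),(2,.03)):
    m=felt&(abs(X-x0)<.029)&(Y<.0)&(Y>-.16)
    print("pocket",k,m.sum(),"x",np.percentile(X[m],[1,99]),"y",np.percentile(Y[m],[1,99]),"z",np.median(Z[m]))
c=robot.camera("wrist");np.savez("w2.npz",**c);cv2.imwrite("pics/w2.png",c["image"][:,:,::-1])
P=wpts(c);Z=P[...,2]
c0=dict(np.load("top0.npz"));P0=pts(c0)
for n,o in(("a",(.578,-.325)),("b",(.455,-.388))):
    for PP in(P0,P):
        m=(np.hypot(PP[...,0]-o[0],PP[...,1]-o[1])<.078)&(PP[...,2]>.004)&(PP[...,2]<.035);print(n);
        if m.sum()>50:opener(PP,m)
E
```

```text
pocket 1 799 x [-0.05670384 -0.00510137] y [-0.1384759  -0.00721832] z 0.013936374487742249
pocket 2 787 x [0.00302248 0.05489579] y [-0.13802985 -0.00749151] z 0.013700604724408889
a
 n 192 399  extent mm 135.3 handle len 82.6 width 20.6 topz 0.0234
 origin [ 580.4 -326.7] from handle [ 581.  -322.7] heading deg 80.9
a
 n 626 1447  extent mm 119.5 handle len 81.0 width 21.1 topz 0.0244
 origin [ 580.6 -323.2] from handle [ 580.6 -322.8] heading deg 79.2
b
 n 194 419  extent mm 139.0 handle len 82.9 width 20.7 topz 0.0233
 origin [ 455.2 -383.4] from handle [ 457.2 -389. ] heading deg -70.0
b
 n 453 618  extent mm 37.2 handle len 33.4 width 20.9 topz 0.0242
 origin [ 441.5 -349.1] from handle [ 424.2 -305.2] heading deg 111.4
```

View pics/w2.png

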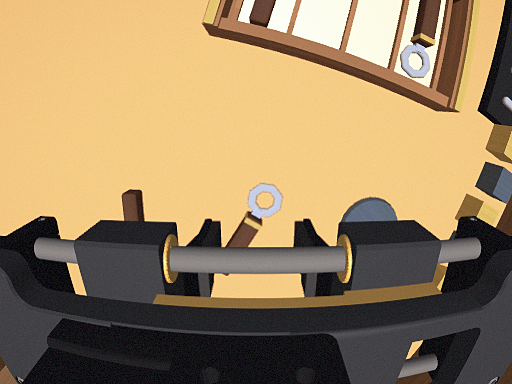

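Emit:
send_rows --increments '[0,0,-0.1124,0.23,-1.19,-2,0.5,0,0,-0.1124,0.23,-1.19,-2,0.5,0,0,-0.1124,0.23,-1.19,-2,0.5,0,0,-0.1124,0.23,-1.19,-2,0.5,0,0,-0.1124,0.23,-1.19,-2,0.5,0,0,0,0,0,-2,0.5,0,0,0,0,0,-1.5,0.5,0,0,0,0,0,0,0.5,0,0,0,0,0,0,0.5]' --newtons 40

```text
time: 6.83
position: [0.5797, -0.3153, 0.0456]
tool_rot: [0.765, 0.644, -0.0, -0.002]
ft_force: [0.6, -0.2, 0.6]
grip_width: 0.0436
grip_force: 0.0
```

```bash
python3 - <<'E'
from rig import robot
o=robot.get_obs();x,y,z,w=o["tool_rot"];import numpy as np
from scipy.spatial.transform import Rotation as R
M=R.from_quat(o["tool_rot"]).as_matrix();print(o["position"],"ytool deg",np.degrees(np.arctan2(M[1,1],M[0,1])),M[:,2])
E
```

```text
[ 0.57970364 -0.31532887  0.04557456] ytool deg -9.821401687105023 [-0.00257542  0.002586   -0.99999334]
```

Emit:
send_rows --increments '[0,0,-0.01,0.1,-0.75,0,0.5,0,0,0,0,0,-1.4,0.5,0,0,0,0,0,-1.4,0.5,0,0,0,0,0,0,0.5,0,0,0,0,0,0,0.5,0,0,0,0,0,0,0,0,0,0,0,0,0,0,0,0,0,0,0,0,0,0,0,0,0,0,0,0,0,0,0,0,0,0,0]' --newtons 40

```text
time: 7.67
position: [0.581, -0.3256, 0.019]
tool_rot: [0.769, 0.639, -0.0, 0.0]
ft_force: [-0.7, 0.1, 0.6]
grip_width: 0.0197
grip_force: 39.9
```

Emit:
send_rows --increments '[0,0,0,0,0,1,0,0,0,0,0,0,2,0,0,0,0,0,0,2.5,0,0,0,0,0,0,2.5,0,0,0,0,0,0,2,0,0,0,0.0303,0.42,2.92,0,0,0,0,0.0303,0.42,2.92,0,0,0,0,0.0303,0.42,2.92,0,0,0,0,0.0303,0.42,2.92,0,0,0,0,0.0303,0.42,2.92,0,0,0,0,0.0303,0.42,2.92,0,0,0,0,0.0303,0.42,2.92,0,0,0,0,0.0303,0.42,2.92,0,0,0,0,0.0303,0.42,2.92,0,0,0,0,0.0303,0.39,2.95,0,0,0,0,0,0,0,0,0,0,0,0,0,0,0,0,0,0,0,0,0,0,0]'

```text
time: 9.17
position: [0.6228, -0.0332, 0.1188]
tool_rot: [0.664, 0.748, -0.0, 0.0]
ft_force: [-0.6, -0.7, -2.8]
grip_width: 0.0194
grip_force: 39.9
```

```bash
python3 - <<'E'
from rig import robot
from h import *
from scipy.spatial.transform import Rotation as R
o=robot.get_obs();M=R.from_quat(o["tool_rot"]).as_matrix();print(o["position"],"ytool deg",np.degrees(np.arctan2(M[1,1],M[0,1])),M[:,2],o["grip_force"])
c=robot.camera("wrist");np.savez("w3.npz",**c);cv2.imwrite("pics/w3.png",c["image"][:,:,::-1])
P=wpts(c);a=np.radians(6.75);ex=np.array([np.cos(a),np.sin(a)]);ey=np.array([-ex[1],ex[0]])
p=o["position"];q=P[...,:2]-p[:2];X=q@ex;Y=q@ey;Z=P[...,2]
m=(abs(X)<.026)&(Y>.022)&(Y<.09)&(Z>p[2]-.04)&(Z<p[2]+.01)
print("loop",m.sum(),"x",np.percentile(X[m],[1,99]),"y max",np.percentile(Y[m],99),"z",np.percentile(Z[m],[5,50,95]))
im=c["image"].astype(int);C=np.array([.5845,.0385]);q=P[...,:2]-C;X=q@ex;Y=q@ey
f=(im.min(-1)>150)&(Z<.022)&(Z>.004)&(abs(X-.03)<.029)&(Y>-.15)&(Y<0);print("felt2",f.sum(),np.percentile(X[f],[1,99]),np.percentile(Y[f],[1,99]),np.median(Z[f]))
E
```

```text
[ 0.62275936 -0.03324136  0.11884604] ytool deg 6.829237201119983 [ 1.49209930e-04 -5.15408674e-04 -9.99999856e-01] 39.92244601249695
loop 2948 x [-0.01994084  0.01781305] y max 0.061752916405476956 z [0.10696666 0.10969921 0.11114191]
felt2 2859 [0.00220576 0.05523824] [-0.1005766  -0.00575994] 0.014622152031205959
```

View pics/w3.png

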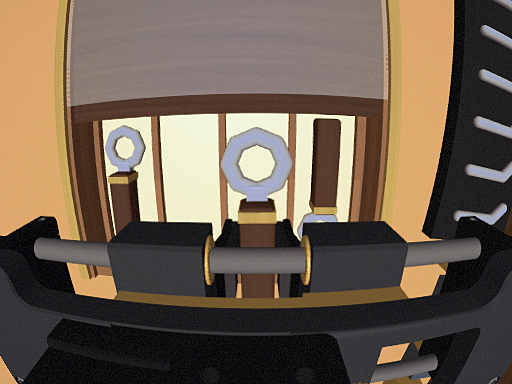

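The opener is level and centred over pocket 2, with its loop at (257,160). I'll lower it.

Emit:
send_rows --increments '[0,0,0,0,0,-2,0,0,0,0,0,0,-2,0,0,0,0,0,0,-2,0,0,0,0,0,0,-1.2,0,0,0,0,0,0,-0.7,0,0,0,0,0,0,-0.4,0,0,0,0,0,0,-0.2,0,0,0,0,0,0,0,0,0,0,0,0,0,0,0]'

```text
time: 9.97
position: [0.6235, -0.0334, 0.0344]
tool_rot: [0.664, 0.748, 0.0, 0.001]
ft_force: [0.8, 0.2, -1.7]
grip_width: 0.0196
grip_force: 39.9
```

Emit:
send_rows --increments '[0,0,0,0,0,-0.1,0,0,0,0,0,0,0,0,0,0,0,0,0,0,0.3,0,0,0,0,0,0,0.3,0,0,0,0,0,0,0.33,0,0,0,0,0,0.5,0.35,0,0,0,0,0,1,0.35,0,0,0,0,0,2,0.35,0,0,0,0,0,3,0.4,0,0,0,0,0,3,0.5,0,0,0,0,0,2,0.5,0,0,0,0,0,0,0.5]'

```text
time: 10.97
position: [0.6264, -0.0339, 0.1538]
tool_rot: [0.664, 0.748, 0.003, 0.005]
ft_force: [0.8, -0.0, 0.4]
grip_width: 0.0418
grip_force: 0.0
```

```bash
python3 - <<'E'
from rig import robot
from h import *
o=robot.get_obs();print(o["position"])
c=robot.camera("wrist");np.savez("w4.npz",**c);P=wpts(c);Z=P[...,2]
a=np.radians(6.75);ex=np.array([np.cos(a),np.sin(a)]);ey=np.array([-ex[1],ex[0]]);C=np.array([.5845,.0385]);q=P[...,:2]-C;X=q@ex;Y=q@ey
m=(abs(X-.03)<.0255)&(Y>-.14)&(Y<-.007)&(Z>.019)&(Z<.045)
print(m.sum(),"X",np.percentile(X[m],[1,99]),"Y",np.percentile(Y[m],[1,99]))
h=m&(Z>.032);print("handle",h.sum(),np.percentile(X[h],[1,99]),np.percentile(Y[h],[1,99]),np.median(Z[h]));l=m&(Z<.03)&(Y>-.05);print("loop z",np.percentile(Z[l],[10,50,90]))
E
```

```text
[ 0.62637972 -0.03389427  0.1538342 ]
2747 X [0.01086422 0.04829441] Y [-0.13324481 -0.01514618]
handle 1651 [0.02020399 0.03969052] [-0.13386936 -0.05477837] 0.03853997461921726
loop z [0.02163628 0.02380207 0.02496527]
```

Emit:
send_rows --increments '[0,0,0.0192,-1.41,-2.96,0,0.5,0,0,0.0192,-1.41,-2.96,0,0.5,0,0,0.0192,-1.41,-2.96,0,0.5,0,0,0.0192,-1.41,-2.96,0,0.5,0,0,0.0192,-1.41,-2.96,0,0.5,0,0,0.0192,-1.41,-2.96,0,0.5,0,0,0.0192,-1.41,-2.96,0,0.5,0,0,0.0192,-1.41,-2.96,0,0.5,0,0,0.0192,-1.41,-2.96,0,0.5,0,0,0.0192,-1.41,-2.96,-1,0.5,0,0,0.0192,-1.41,-2.96,-2,0.5,0,0,0.0192,-1.41,-2.96,-2.5,0.5,0,0,0,0,0,0,0.5,0,0,0,0,0,0,0.5]'

```text
time: 12.18
position: [0.4514, -0.3886, 0.0901]
tool_rot: [0.575, 0.818, 0.001, -0.003]
ft_force: [0.2, 0.1, -0.0]
grip_width: 0.0434
grip_force: 0.0
```

```bash
python3 - <<'E'
from rig import robot
from h import *
from scipy.spatial.transform import Rotation as R
o=robot.get_obs();M=R.from_quat(o["tool_rot"]).as_matrix();print(o["position"],"ytool deg",np.degrees(np.arctan2(M[1,1],M[0,1])))
c=robot.camera("wrist");cv2.imwrite("pics/w5.png",c["image"][:,:,::-1]);P=wpts(c);Z=P[...,2]
m=(np.hypot(P[...,0]-.457,P[...,1]+.389)<.078)&(Z>.016)&(Z<.032)
d=np.array([.342,-.94]);n=np.array([.94,.342]);q=P[m][:,:2]-[.457,-.389];s=q@d;w=q@n
print(m.sum(),"s",np.percentile(s,[.5,99.5]),"w",np.percentile(w,[1,99]),pca(P[m][:,:2]))
E
```

```text
[ 0.45139831 -0.38857982  0.09012514] ytool deg 19.76871921940345
2589 s [-0.06103385  0.01877353] w [-0.0109423  0.008437 ] (array([ 448. , -368.1]), array([ 5.6, 23. ]), array([-0.34990899,  0.9367837 ]))
```

Emit:
send_rows --increments '[0,0,0.01,0.42,-0.08,-1,0.5,0,0,0,0,0,-2,0.5,0,0,0,0,0,-2,0.5,0,0,0,0,0,-1.4,0.5,0,0,0,0,0,-0.75,0.5,0,0,0,0,0,0,0.5,0,0,0,0,0,0,0.5,0,0,0,0,0,0,0,0,0,0,0,0,0,0,0,0,0,0,0,0,0,0,0,0,0,0,0,0,0,0,0,0,0,0,0]' --newtons 40

```text
time: 13.23
position: [0.4579, -0.3896, 0.0217]
tool_rot: [0.569, 0.822, -0.0, 0.0]
ft_force: [-1.3, 0.3, 2.1]
grip_width: 0.0195
grip_force: 40.0
```

Emit:
send_rows --increments '[0,0,0,0,0,1,0,0,0,0,0,0,2,0,0,0,0,0,0,2.5,0,0,0,0,0,0,2.5,0,0,0,0,0,0,2,0,0,0,-0.0201,0.87,2.93,0,0,0,0,-0.0201,0.87,2.93,0,0,0,0,-0.0201,0.87,2.93,0,0,0,0,-0.0201,0.87,2.93,0,0,0,0,-0.0201,0.87,2.93,0,0,0,0,-0.0201,0.87,2.93,0,0,0,0,-0.0201,0.87,2.93,0,0,0,0,-0.0201,0.87,2.93,0,0,0,0,-0.0201,0.87,2.93,0,0,0,0,-0.0201,0.87,2.93,0,0,0,0,-0.0201,0.87,2.93,0,0,0,0,-0.0201,0.92,2.97,0,0,0,0,0,0,0,0,0,0,0,0,0,0,0,0]'

```text
time: 14.82
position: [0.5627, -0.0356, 0.1215]
tool_rot: [0.663, 0.749, -0.0, 0.0]
ft_force: [-0.5, -0.0, -1.2]
grip_width: 0.0196
grip_force: 40.0
```

```bash
python3 - <<'E'
from rig import robot
from h import *
from scipy.spatial.transform import Rotation as R
o=robot.get_obs();M=R.from_quat(o["tool_rot"]).as_matrix();print(o["position"],"ytool deg",np.degrees(np.arctan2(M[1,1],M[0,1])),M[:,2],o["grip_force"])
c=robot.camera("wrist");cv2.imwrite("pics/w6.png",c["image"][:,:,::-1])
P=wpts(c);a=np.radians(6.75);ex=np.array([np.cos(a),np.sin(a)]);ey=np.array([-ex[1],ex[0]])
p=o["position"];q=P[...,:2]-p[:2];X=q@ex;Y=q@ey;Z=P[...,2]
m=(abs(X)<.026)&(Y>.018)&(Y<.09)&(Z>p[2]-.06)&(Z<p[2]+.02)
print("end",m.sum(),"x",np.percentile(X[m],[1,99]),"y",np.percentile(Y[m],[1,99]))
k=np.polyfit(Y[m],Z[m],1);print("slope",k,np.median(Z[m])-p[2])
q=P[...,:2]-[.5845,.0385];X=q@ex;Y=q@ey;im=c["image"].astype(int)
f=(im.min(-1)>150)&(Z<.022)&(Z>.004)&(abs(X+.03)<.029)&(Y>-.15)&(Y<0);print("felt1",f.sum(),np.percentile(X[f],[1,99]),np.percentile(Y[f],[1,99]))
q=p[:2]-[.5845,.0385];print("tcp case",q@ex,q@ey)
E
```

```text
[ 0.56267866 -0.03558023  0.12145063] ytool deg 6.962835672543435 [-2.00257487e-05 -1.86668517e-04 -9.99999982e-01] 39.99975800514221
end 3112 x [-0.01028046  0.00916365] y [0.0185436  0.06218124]
slope [-0.03330596  0.12528863] 0.0027571934450383445
felt1 2579 [-0.0578643  -0.00456855] [-0.09716054 -0.00622581]
tcp case -0.030377284749790706 -0.07100191813468876
```

View pics/w6.png

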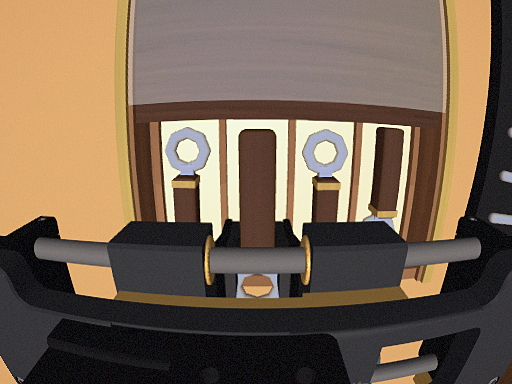

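The second opener is aligned over pocket 1, with its handle at (258,190) and almost level. I'll lower it, shifting 2 mm toward −y.

Emit:
send_rows --increments '[0,0,0,0.02,-0.2,-2,0,0,0,0,0,0,-2,0,0,0,0,0,0,-2,0,0,0,0,0,0,-1.2,0,0,0,0,0,0,-0.7,0,0,0,0,0,0,-0.4,0,0,0,0,0,0,-0.2,0,0,0,0,0,0,0,0,0,0,0,0,0,0,0]'

```text
time: 15.62
position: [0.5635, -0.0395, 0.0367]
tool_rot: [0.664, 0.747, 0.0, 0.001]
ft_force: [-0.6, 0.1, -1.7]
grip_width: 0.0197
grip_force: 40.0
```

Emit:
send_rows --increments '[0,0,0,0,0.15,-0.1,0,0,0,0,0,0,0,0,0,0,0,0,0,0,0.3,0,0,0,0,0,0,0.3,0,0,0,0,0,0,0.33,0,0,0,0,0,0.5,0.35,0,0,0,0,0,1,0.35,0,0,0,0,0,2,0.35,0,0,0,0,0,3,0.4,0,0,0,0,0,3,0.5,0,0,0,0,0,2,0.5,0,0,0,0,0,0,0.5]'

```text
time: 16.62
position: [0.5661, -0.0384, 0.1556]
tool_rot: [0.664, 0.748, 0.002, 0.005]
ft_force: [0.1, 0.3, 0.5]
grip_width: 0.0421
grip_force: 0.0
```

```bash
python3 - <<'E'
from rig import robot
from h import *
from scipy.spatial.transform import Rotation as R
o=robot.get_obs();M=R.from_quat(o["tool_rot"]).as_matrix();print(o["position"],"ytool deg",np.degrees(np.arctan2(M[1,1],M[0,1])))
c=robot.camera("wrist");P=wpts(c);Z=P[...,2]
a=np.radians(6.75);ex=np.array([np.cos(a),np.sin(a)]);ey=np.array([-ex[1],ex[0]]);q=P[...,:2]-[.5845,.0385];X=q@ex;Y=q@ey
for x0 in(-.03,.03):
    m=(abs(X-x0)<.0255)&(Y>-.14)&(Y<-.007)&(Z>.019)&(Z<.045);h=m&(Z>.032)
    print(x0,m.sum(),"X",np.percentile(X[h],[1,99]),"Y",np.percentile(Y[h],[1,99]),np.polyfit(Y[h],Z[h],1),np.median(Z[h]))
E
```

```text
[ 0.56608979 -0.03839487  0.15558646] ytool deg 6.764440235253581
-0.03 2652 X [-0.03992493 -0.02013785] Y [-0.09092137 -0.01164513] [-0.00672248  0.03801988] 0.03848091694799968
0.03 2398 X [0.01910362 0.03908661] Y [-0.12362787 -0.05443475] [-0.00197117  0.03811136] 0.03848084791405697
```

Both spares are flat and centred within about 1 mm. Next I'll go to the bar to shut the glass.

Emit:
send_rows --increments '[0,0,0.1122,0.02,1.52,0,0.5,0,0,0.1122,0.02,1.52,0,0.5,0,0,0.1122,0.02,1.52,0,0.5,0,0,0.1122,0.02,1.52,0,0.5,0,0,0.1122,0.02,1.52,0,0.5,0,0,0.1122,0.02,1.52,0,0.5,0,0,0.1122,0.02,1.52,0,0.5,0,0,0.1122,0.02,1.52,0,0.5,0,0,0.1122,0.02,1.52,0,0.5,0,0,0.1122,0.02,1.52,0,0.5,0,0,0.1122,0.02,1.52,0,0.5,0,0,0.1122,0.02,1.52,0,0.5,0,0,0.1122,0.02,1.52,0,0.5,0,0,0.1122,0.02,1.52,0,0.5,0,0,0,0,0,-2,0.5,0,0,0,0,0,0,0.5,0,0,0,0,0,0,0.5]' --newtons 15

```text
time: 18.08
position: [0.5638, 0.175, 0.1284]
tool_rot: [-0.059, 0.998, -0.0, -0.002]
ft_force: [-0.6, 0.5, 0.6]
grip_width: 0.0437
grip_force: 0.0
```

```bash
python3 - <<'E'
from rig import robot
from h import *
from scipy.spatial.transform import Rotation as R
o=robot.get_obs();M=R.from_quat(o["tool_rot"]).as_matrix();print(o["position"],"ytool deg",np.degrees(np.arctan2(M[1,1],M[0,1])),o["q"])
c=robot.camera("wrist");P=wpts(c);Z=P[...,2];m=(Z>.07)&(Z<.088)&(abs(P[...,0]-.567)<.055)&(abs(P[...,1]-.175)<.02)
q=P[m][:,:2]-o["position"][:2];a=np.radians(6.75);ey=np.array([-np.sin(a),np.cos(a)]);print(m.sum(),"bar rel tcp along case y",np.percentile(q@ey,[1,50,99]))
E
```

```text
[0.56384979 0.17495546 0.12842952] ytool deg 96.7517869403094 [ 1.11807168e-01  6.15261268e-01  1.60801748e+00 -2.02873948e-04
  9.23312655e-01 -1.57670697e+00]
1767 bar rel tcp along case y [-0.00723259 -0.00011546  0.0065762 ]
```

Emit:
send_rows --increments '[0,0,0,0,0,-2,0.5,0,0,0,0,0,-2,0.5,0,0,0,0,0,-1.4,0.5,0,0,0,0,0,-0.8,0.5,0,0,0,0,0,0,0.3,0,0,0,0,0,0,0,0,0,0,0,0,0,0,0,0,0,0,0,0,0,0,0,0,0,0,0,0,0,0,0,0,0,0,0,0,0,0,0,0,0,0]' --newtons 15

```text
time: 19.05
position: [0.5664, 0.1747, 0.069]
tool_rot: [-0.059, 0.998, -0.0, 0.001]
ft_force: [0.5, -2.2, 4.3]
grip_width: 0.0137
grip_force: 15.0
```

Emit:
send_rows --increments '[0,0,0,0.06,-0.5,0,0,0,0,0,0.12,-1,0,0,0,0,0,0.12,-1,0,0,0,0,0,0.12,-1,0,0,0,0,0,0.12,-1,0,0,0,0,0,0.12,-1,0,0,0,0,0,0.12,-1,0,0,0,0,0,0.12,-1,0,0,0,0,0,0.12,-1,0,0,0,0,0,0.12,-1,0,0,0,0,0,0.12,-1,0,0,0,0,0,0.12,-1,0,0,0,0,0,0.12,-1,0,0,0,0,0,0.12,-1,0,0,0,0,0,0.06,-0.5,0,0,0,0,0,0,0,0,0]'

```text
time: 20.38
position: [0.5832, 0.0333, 0.0689]
tool_rot: [-0.058, 0.998, -0.0, 0.001]
ft_force: [-0.3, -1.3, 6.3]
grip_width: 0.0133
grip_force: 15.0
```

Still moving freely, so I'll push on slowly to the stop.

Emit:
send_rows --increments '[0,0,0,0.02,-0.2,0,0,0,0,0,0.02,-0.2,0,0,0,0,0,0.02,-0.2,0,0,0,0,0,0.02,-0.2,0,0,0,0,0,0,0,0,0]'

```text
time: 20.8
position: [0.584, 0.0265, 0.0689]
tool_rot: [-0.059, 0.998, -0.0, 0.001]
ft_force: [0.5, 0.3, 6.1]
grip_width: 0.0137
grip_force: 15.0
```

Emit:
send_rows --increments '[0,0,0,0.02,-0.2,0,0,0,0,0,0.02,-0.2,0,0,0,0,0,0.02,-0.2,0,0,0,0,0,0.02,-0.2,0,0,0,0,0,0,0,0,0]'

```text
time: 21.22
position: [0.5846, 0.0207, 0.0689]
tool_rot: [-0.058, 0.998, 0.002, 0.001]
ft_force: [0.2, 6.7, 6.6]
grip_width: 0.0136
grip_force: 15.0
```

Emit:
send_rows --increments '[0,0,0,0.01,-0.1,0,0,0,0,0,0,0,0,0,0,0,0,0,0,0,0.5,0,0,0,0,0,0,0.5,0,0,0,0,0,0,0.5,0,0,0,0,0,1,0.5,0,0,0,0,0,3,0.5,0,0,0,0,0,3,0.5,0,0,0,0,0,3,0.5,0,0,0,-2,3,2,0.5,0,0,0,-2,3,0,0.5,0,0,0,-2,3,0,0.5,0,0,0,-2,3,0,0.5,0,0,0,-2,3,0,0.5,0,0,0,0,3,0,0.5,0,0,0,0,0,0,0.5]'

```text
time: 22.55
position: [0.4827, 0.2019, 0.1888]
tool_rot: [-0.061, 0.998, 0.001, 0.0]
ft_force: [0.7, 0.4, 0.1]
grip_width: 0.0435
grip_force: 0.0
```

```bash
python3 - <<'E'
from rig import robot
from h import *
print(robot.get_obs()["position"])
c=robot.camera("top");cv2.imwrite("pics/top2.png",cv2.resize(c["image"][100:300,90:430,::-1],None,fx=2.3,fy=2.3))
P=pts(c);Z=P[...,2];b=np.zeros_like(Z,bool);b[150:220,255:300]=1
m=b&(Z>.068)&(Z<.09);print("bar",m.sum(),rect(P[m][:,:2]),P[m].mean(0))
E
```

```text
[0.48274687 0.20192631 0.18882933]
bar 162 (array([586.3,  21.1]), array([88.7, 14.1]), 6.59) [0.58604818 0.02131194 0.07893757]
```

View pics/top2.png

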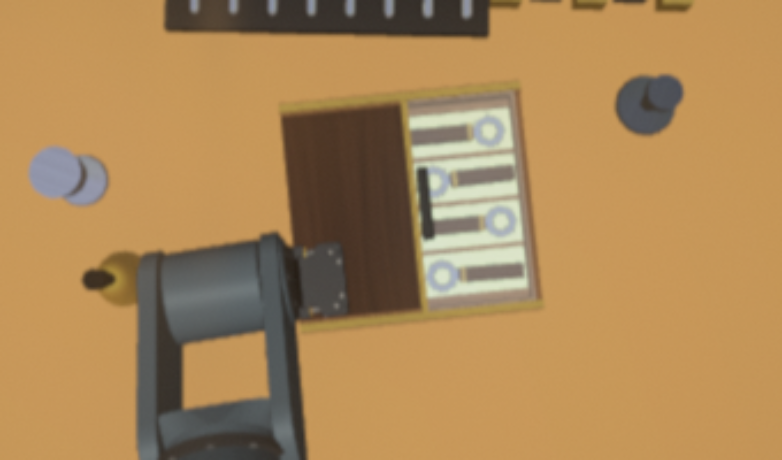

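The glass is fully shut, with 155 mm of measured travel. All four pockets are filled and the bystanders are where they started. I'm handing in.

```bash
python3 -c "
from rig import robot
print(robot.hand_in())"
```

```text
the job is handed in; nothing more can be done
None
```

I slid the glass open, laid the two spare openers flat and lengthwise in the two empty middle pockets, and shut the glass to its stop. The bell, goblet, candlestick and the other two openers look unmoved in the final picture. The job is handed in, but no verdict came back.

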